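# Stow the dip wand and open the push-and-turn cleaner bottle

### The job

Get the cleaning corner ready: pick up the steel dip wand and push it down past the yellow sprung jaws of the blue clip until it sits at the bottom of both forks with the jaws snapped shut over it, and let go of it. Then open the white cleaner bottle: press the red safety cap down, keep it pressed while twisting it counter-clockwise until it is free, and lift it off. Finish still holding the cap upright in the gripper, about 8 cm straight above the bottle's mouth, and leave the two jars and the glue stick at the right where they stand.

Things in the scene. Friction and masses are not known exactly. Their poses are not given: they have to be found in the camera images.
- wand: loose dip wand (60 g) lying on the table: round steel rod, 12 mm diameter, along its x axis; at each end a square block 22 x 20 x 20 mm, black at -x, orange at +x, 69 to 91 mm from the middle. Origin below the middle, on the blocks' underside; the rod's axis is 10 mm above it. Either way round fits the clip
- wand_mid (a point): middle of the wand on the rod's axis; grip here, across the rod (its underside is 4 mm clear of the table)
- wand_clip: blue clip fixed to the table: base 136 (x) x 60 x 12 mm with two alike fork plates, 12 mm thick, at x = -50 and +50 mm, 88 mm free between them for the fingers. They carry the rod along the clip's x axis in slots open at the top, 16 mm wide (y -8 to 8 mm); on the -y side a plain prong, tip flared outward, 89 mm high; on +y a cheek 86 mm high. Origin on the table under the middle
- clip_seat (a point): where the middle of the rod's axis is when the wand sits home: 51 mm above the table (slot bottoms at 45 mm); x axis as the clip's
- jaw_near (a joint): yellow sprung jaw of the fork at -x, rad: 0 shut, about 0.6 pushed aside. Hinged on the +y side 82 mm above the table, it slopes down across the slot to end over its middle at 65 mm. The rod pushed straight down swings it down and aside (2 to 6 N a jaw); it snaps back over the rod when that is at the bottom, and does not yield to a pull from below
- jaw_far (a joint): yellow sprung jaw of the fork at +x: as jaw_near
- bottle: white cleaner bottle with blue band, fixed to the table in a black holder (base 130 x 70 mm); body 72 mm diameter, shoulder ends 97 mm above the table. Origin on the table on the bottle's axis, z up
- bottle_mouth (a point): centre of the mouth (rim of the neck), 122 mm above the table. To open: press the cap 4 mm or more (5 to 6 mm is safe), keep it down and turn counter-clockwise seen from above; it is free from 45 degrees on, with a stop at 77, so turn about 60; then it lifts straight off, clear of the neck after 13 mm
- cap: loose red push-and-turn cap on the bottle (45 g), 54 mm diameter, 26 mm high, white disc with arrows on top. Origin at the centre of its lower edge, z up; locked, that edge is 110 mm above the table. A spring pushes it up with about 7 N, 11 N when pressed fully (6.5 mm, solid stop). Grip it at any yaw; it cannot turn clockwise or lift while locked
- insert_jar: bystander, loose: small round jar with black lid, 47 mm wide, 53 mm high; origin under its middle
- insert_jar_2: bystander, loose: another such jar
- glue_stick: bystander, loose: yellow and white glue stick with green cap, standing, 30 mm wide, 94 mm high; origin under its middle
- lamp_tripod: fixed lamp on a tripod at the left of the table, legs within 0.16 m of its origin, lamp panel up to 0.44 m high: keep the arm clear of it; origin on the table

How it is judged:
On the way, in this order (a step that is already met when the one before it is completed fails the run):
1. the wand sits home in both forks, jaws shut over it, let go (z of wand_mid in the frame of clip_seat between -0.004 and 0.004 m and y of wand_mid in the frame of clip_seat between -0.005 and 0.005 m and x of wand_mid in the frame of clip_seat between -0.02 and 0.02 m and angle between the x axis of wand and the x axis of wand_clip, either way round below 0.08 rad and value of joint each of jaw_near, jaw_far below 0.12 rad and contact force between the fingers and wand below 0.05 N), for 0.2 s.
2. the cap is pressed down at least 3 mm and still locked (z of cap in the frame of bottle below 0.107 m and angle between the x axis of cap and the x axis of bottle, either way round below 0.4 rad), for 0.05 s.
3. the cap is twisted free while still on the neck (z of cap in the frame of bottle below 0.118 m and angle between the x axis of cap and the x axis of bottle, either way round above 0.68 rad), for 0.02 s.
At the end, for the whole second after the job is handed in: fingers hold the cap still and upright (0.3 rad), lower edge 40 to 150 mm above the bottle mouth, within 30 mm of its axis, off the bottle; the wand lies in both forks (height within 4 mm, middle within 20 mm along the clip), both jaws shut (z of cap in the frame of bottle_mouth between 0.04 and 0.15 m and horizontal distance between cap and bottle_mouth below 0.03 m and angle between cap's own z axis and vertical below 0.3 rad and contact force between the fingers and cap above 1 N and contact force between cap and bottle below 0.05 N and linear speed of cap below 0.03 m/s and z of wand_mid in the frame of clip_seat between -0.004 and 0.004 m and horizontal distance between wand_mid and clip_seat below 0.021 m and angle between the x axis of wand and the x axis of wand_clip, either way round below 0.08 rad and value of joint each of jaw_near, jaw_far below 0.12 rad); the arm keeps its last pose, push and grip.
It fails at once if a jar or the glue stick is moved more than 20 mm (distance of any of insert_jar, insert_jar_2, glue_stick from where it was at the start of the episode above 0.02 m).
It also fails if it takes over 70 s, if anything falls off the work surface, if the arm or the gripper's body presses on something with over 40 N, if the wrist force passes 120 N, or if a joint passes its speed limit or range.

### The arm

A 6-joint arm with a two-finger parallel gripper is mounted at the origin on the work surface; the furniture and walls round the work are solid. World frame = base frame: x ahead of the robot, y to its left, z up, the work surface at z = 0. Lengths are in m, angles in rad, forces in N, time in s.
With the tool pointing down it reaches from about 0.225 to 0.725 m from the base axis. Payload 3.1 kg.
Tool frame: the origin (TCP) lies on the centre line of the jaws, within the pads' length; the fingertips stand 8 mm ahead of it and the grasp point (between the pads) lies 11 mm behind it; z points along the fingers, y is the line along which they close (so a half turn about z gives the same grasp; the last joint's range is limited). The gripper opens to 85 mm and grips with 20 to 120 N. Pads are 22 mm wide; open, the fingers measure 114 mm over their backs; the gripper's body (76 mm by 85 mm) begins 54 mm behind the grasp point. The pads swing forward as they close: fully open they stand 13 mm farther back than shut.
Start: joints at [1.217, 0.048, 0.099, 1.622, 0, 1.443], TCP at [0.118, 0.512, 0.239] pointing down, gripper open.
Joint ranges: [-2.91, 2.91], [-0.99, 1.94], [-1.21, 1.42], [-2.12, 2.29], [-1.49, 1.47], [-3.14, 3.14]. Speed limits (rad/s): [2.79, 2.79, 3.14, 3.14, 3.14, 3.14].

### API

Orientations are given as a unit quaternion [w, x, y, z].
In Python, from rig import manip gives the robot as it stands.
- The arm moves only by the shell command python3 drive.py FILE, which reads ROWS from the file FILE. ROWS is a JSON list of rows, 1 to 5 of them, each of 7 numbers: the finger opening in m, then dx, dy, dz in shares of the most that a row can go, 1 being 62.5 mm, then a rotation vector rx, ry, rz in rad; each row shifts and turns the commanded pose from where the row before left it, along the tool's axes as they then stand; what a row does not reach is not made up. A row lasts 1/8 s, in which the tool goes at most 0.0625 m and 0.188 rad, less where a joint would pass 70% of its speed; a pose out of reach is approached as far as the arm can. The fingers move at their own pace and stop on an object; the grip force is fixed at half the most. Time passes only in rows, so rows that do not move let the fingers close. It prints the time, the measured TCP pose, the force, the opening and the grip force at its end. Input that does not fit is refused with a message, and nothing moves.
- manip.get_obs(): the state, without advancing time (a new reading comes with each control period).
- manip.capture(name): name is "side" or "top" or "wrist"; returns a dict with "img" (400x640x3 uint8, blue, green, red), "K" (3x3 intrinsics, pixels), "R" (3x3) and "t" (3): a world point X has camera coordinates R X + t; the wrist camera has in their place "tool_from_camera" (4x4, takes a point from camera to tool coordinates, whose origin is the TCP and whose axes are the flange's). Camera axes: x right, y down, z forward; pixel columns grow to the right and rows downward; lengths in m; the calibration is good to about 2 mm. A picture is of the moment at which its call begins: read the wrist's pose just before it. There is no depth.
- manip.finish_job(): hands the job in; it is judged then, once.
The state is a dict: "clock": time; "joint_pos": joint angles; "joint_vel": joint speeds; "joint_torque": joint torques, N m; "eef_pos": TCP position; "ee_rot": TCP orientation; "wrist_force": force on the tool from outside, world axes, zero at the start; "torque": the same for the moment, N m; "opening": finger opening in m; "finger_force": force on a finger pad.
Only numpy, scipy, OpenCV 4.12 (cv2) and the standard library are available. Lean on these libraries where they do the work, as an engineer would, in place of code of your own. Each camera call takes 0.05 s, during which the arm holds its last target. There are 200 camera calls.

## Working session

There is one attempt and no reset: what is moved stays moved. The work goes in short steps, Python scripts to look and compute and a shell command to move; the robot and the scene stay as the last step left them, time stands still between calls to the robot, and variables do not carry over. Pictures are saved under pics/ and viewed, at most 10 in all, crops included, and the job is handed in when it is done.

```bash
ls; mkdir -p pics
python3 - <<'E'
from rig import manip
import cv2
o=manip.get_obs();print({k:o[k] for k in("clock","eef_pos","ee_rot","opening","wrist_force")})
for n in("side","top"):
    c=manip.capture(n);cv2.imwrite(f"pics/{n}0.png",c["img"]);print(n,c["K"],c["R"],c["t"])
E
```

```text
drive.py
pics
rig.py
{'clock': 0.0, 'eef_pos': array([0.11735628, 0.51111408, 0.23812334]), 'ee_rot': array([-2.64012975e-04,  1.12664513e-01,  9.93632413e-01, -1.12476640e-03]), 'opening': 0.0855767498261723, 'wrist_force': array([-0.68198428,  1.14647205,  0.00356855])}
side [[378.04177939   0.         319.8186116 ]
 [  0.         378.04177939 205.0368392 ]
 [  0.           0.           1.        ]] [[ 0.93657068 -0.35047258 -0.0020806 ]
 [-0.1443041  -0.38020151 -0.91357711]
 [ 0.31939268  0.85592978 -0.40666022]] [-0.4490218   0.11663085  1.14364763]
top [[394.44790965   0.         318.72376568]
 [  0.         394.44790965 201.99530215]
 [  0.           0.           1.        ]] [[-0.009786   -0.99983972 -0.0149922 ]
 [-0.98752145  0.01201996 -0.15702517]
 [ 0.15718021  0.01326847 -0.9874808 ]] [-0.07698069  0.46256183  1.4160792 ]
```

View pics/top0.png

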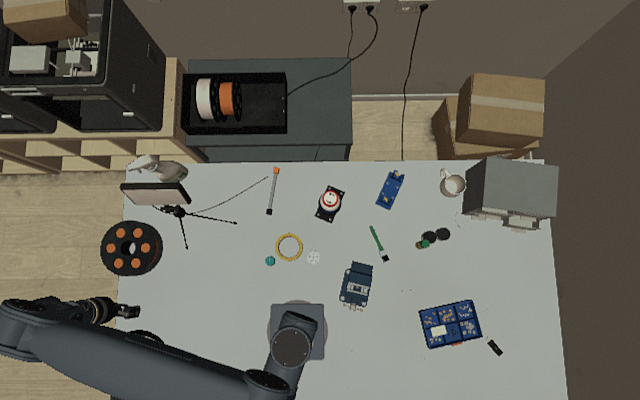

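View pics/side0.png

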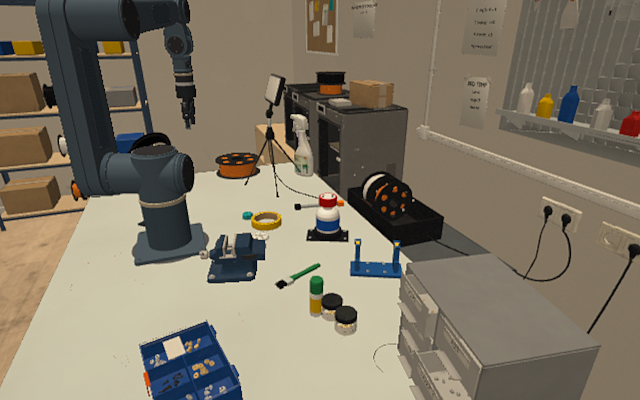

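Top view: wand from black (269,211) to orange (276,171), bottle at (329,203), clip at (390,189), jars and glue stick at (432,238). I'll zoom in on the work area.

```bash
cat > h.py <<'E'
import numpy as np, cv2
from scipy.spatial.transform import Rotation as Ro
from rig import manip
def ray(c,uv,z):
    """world point at height z under pixel uv"""
    d=c["R"].T@np.linalg.solve(c["K"],[uv[0],uv[1],1]); o=-c["R"].T@c["t"]
    return o+d*(z-o[2])/d[2]
def proj(c,X):
    p=c["K"]@(c["R"]@np.asarray(X,float)+c["t"]); return p[:2]/p[2]
def pose():
    o=manip.get_obs(); q=o["ee_rot"]; return np.array(o["eef_pos"]),Ro.from_quat([q[1],q[2],q[3],q[0]]),o
def wrist():
    p,r,o=pose(); c=manip.capture("wrist"); T=np.eye(4);T[:3,:3]=r.as_matrix();T[:3,3]=p
    W=np.linalg.inv(T@c["tool_from_camera"]); c["R"],c["t"]=W[:3,:3],W[:3,3]; return c
def go(target,yaw_y):
    """tool-axis shift to world target, and the turn bringing tool y to angle yaw_y (mod pi), tool down"""
    p,r,o=pose(); R=r.as_matrix(); z=np.array([0,0,-1.])
    y=np.array([np.cos(yaw_y),np.sin(yaw_y),0]); 
    if y@R[:,1]<0:y=-y
    G=np.c_[np.cross(y,z),y,z]
    print("pos",p.round(4),"shift",(R.T@(np.array(target)-p)).round(4),"turn",Ro.from_matrix(R.T@G).as_rotvec().round(4),"j6",o["joint_pos"][5].round(2),"F",np.round(o["wrist_force"],1),"open",round(o["opening"],4),"t",o["clock"])
E
python3 - <<'E'
from h import *
c=manip.capture("top");im=c["img"]
cv2.imwrite("pics/z.png",cv2.resize(im[155:255,255:415],None,fx=5,fy=5,interpolation=cv2.INTER_CUBIC))
hsv=cv2.cvtColor(im,cv2.COLOR_BGR2HSV)
def blobs(n,lo,hi,z,x0,x1,y0,y1):
    m=cv2.inRange(hsv,np.array(lo),np.array(hi));k=np.zeros_like(m);k[y0:y1,x0:x1]=255
    N,_,s,ce=cv2.connectedComponentsWithStats(m&k)
    for i in range(1,N):
        if s[i,4]>3: print(n,s[i],ce[i].round(1),ray(c,ce[i],z).round(4))
blobs("orange",(5,120,100),(20,255,255),.02,262,290,160,220)
blobs("black",(0,0,0),(180,255,70),.02,262,280,200,220)
blobs("yellow",(20,120,100),(35,255,255),.08,370,415,160,215)
blobs("blue",(100,120,40),(130,255,255),.012,370,415,160,215)
blobs("white",(0,0,170),(180,50,255),.136,315,345,185,220)
blobs("red",(0,150,80),(5,255,255),.136,315,345,185,220)
blobs("hold",(0,0,0),(180,255,60),.005,312,350,180,225)
E
```

```text
orange [273 167   6   7  29] [275.7 169.9] [0.5891 0.0797 0.02  ]
black [266 209   6   6  29] [268.8 211.3] [0.4314 0.1039 0.02  ]
yellow [396 172   3   4   7] [396.7 173.7] [ 0.5543 -0.3643  0.08  ]
yellow [385 197   3   4   7] [385.7 198.6] [ 0.4641 -0.3215  0.08  ]
blue [376 171  28  38 482] [389.8 189.8] [ 0.5086 -0.3488  0.012 ]
white [331 185  14   6  16] [337.8 187.4] [ 0.4959 -0.1494  0.136 ]
white [323 186   4   7   7] [324.3 189. ] [ 0.4908 -0.103   0.136 ]
white [317 193   5  14  14] [317.9 199.5] [ 0.4545 -0.0808  0.136 ]
white [324 192  12  13  94] [329.8 198. ] [ 0.4592 -0.1214  0.136 ]
white [343 196   2   4   4] [343.8 197.5] [ 0.4603 -0.1693  0.136 ]
white [321 199  17  11  50] [328.  206.1] [ 0.4311 -0.1151  0.136 ]
white [341 206   2   4   4] [341.5 207.5] [ 0.4258 -0.161   0.136 ]
white [336 211   5   4   7] [338.  212.6] [ 0.4085 -0.1487  0.136 ]
red [323 191   5  11  15] [324.1 195.5] [ 0.468  -0.1022  0.136 ]
red [324 190  14  17  40] [332.4 199.4] [ 0.4541 -0.1303  0.136 ]
hold [326 186   4   5   9] [327.6 188.3] [ 0.5185 -0.1155  0.005 ]
hold [315 187  30  36 261] [328.9 208.4] [ 0.4417 -0.1197  0.005 ]
```

View pics/z.png

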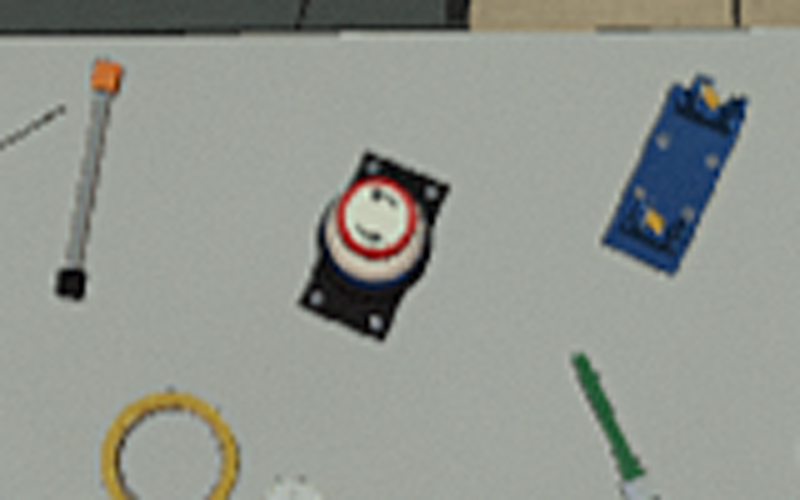

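Run:
```python
from h import *
c=manip.capture("top")
for n,uv,z in [("leg",(187,248),0),("leg",(237,222),0),("hub",(180,211),.2),("panel l",(121,187),.4),("panel r",(190,203),.4),("panel r",(186,183),.4)]: print(n,ray(c,uv,z).round(3))
go([.20,.33,.27],1.418)
```

```text
leg [0.3   0.411 0.   ]
leg [0.395 0.226 0.   ]
hub [0.411 0.369 0.2  ]
panel l [0.453 0.463 0.4  ]
panel r [0.405 0.268 0.4  ]
panel r [0.462 0.282 0.4  ]
pos [0.1174 0.5113 0.2385] shift [-0.1211 -0.1583 -0.0312] turn [-0.0015 -0.0002 -0.073 ] j6 1.44 F [0.2 0.1 0.5] open 0.0854 t 0.2
```

The manual's scale: shifts go in shares of 62.5 mm. Converting my numbers, -0.057 m is -0.912, -0.009 m is -0.144.

```bash
echo '[[0.085, -0.144, -0.912, -0.128, 0, 0, 0], [0.085, -0.144, -0.912, -0.128, 0, 0, 0], [0.085, -0.144, -0.912, -0.128, 0, 0, 0], [0.085, -0.144, -0.912, -0.128, 0, 0, 0], [0.085, 0, 0, 0, 0, 0, -0.073]]' > next.json && python3 drive.py next.json
python3 - <<'E'
from h import *
go([.28,.08,.27],1.418)
E
```

```text
clock: 0.82
eef_pos: [0.1012, 0.2791, 0.2729]
ee_rot: [0.001, 0.076, 0.997, 0.002]
wrist_force: [1.0, 1.7, 0.1]
opening: 0.0852
finger_force: 0.0
pos [0.1012 0.2791 0.2729] shift [-0.207  -0.1696  0.0027] turn [ 0.0037  0.0021 -0.0003] j6 1.15 F [1.  1.7 0.1] open 0.0852 t 0.825
```

```bash
echo '[[0.085, -0.6624, -0.544, 0, 0, 0, 0], [0.085, -0.6624, -0.544, 0, 0, 0, 0], [0.085, -0.6624, -0.544, 0, 0, 0, 0], [0.085, -0.6624, -0.544, 0, 0, 0, 0], [0.085, -0.6624, -0.544, 0, 0, 0, 0]]' > next.json && python3 drive.py next.json
python3 - <<'E'
from h import *
go([.42,.09,.26],1.418)
print(manip.capture("wrist")["tool_from_camera"].round(3))
E
```

```text
clock: 1.45
eef_pos: [0.2812, 0.0803, 0.2714]
ee_rot: [0.001, 0.077, 0.997, 0.0]
wrist_force: [0.9, 1.9, 1.5]
opening: 0.0851
finger_force: 0.0
pos [0.2812 0.0803 0.2714] shift [-0.1357  0.0308  0.0116] turn [ 0.0008  0.0013 -0.0007] j6 0.2 F [0.9 1.9 1.5] open 0.0851 t 1.45
[[ 0.001 -0.959 -0.284  0.073]
 [ 1.     0.001  0.001 -0.   ]
 [-0.001 -0.284  0.959 -0.134]
 [ 0.     0.     0.     1.   ]]
```

```bash
echo '[[0.085, -0.72, 0.16, 0, 0, 0, 0], [0.085, -0.72, 0.16, 0, 0, 0, 0], [0.085, -0.72, 0.16, 0, 0, 0, 0], [0.085, -0.72, 0.16, 0, 0, 0, 0], [0.085, 0, 0, 0, 0, 0, 0]]' > next.json && python3 drive.py next.json
cat >> h.py <<'E'
def blobs(c,n,lo,hi,z,amin=30):
    hsv=cv2.cvtColor(c["img"],cv2.COLOR_BGR2HSV); m=cv2.inRange(hsv,np.array(lo),np.array(hi))
    N,_,s,ce=cv2.connectedComponentsWithStats(m)
    for i in range(1,N):
        if s[i,4]>amin: print(n,s[i],ce[i].round(1),ray(c,ce[i],z).round(4))
E
python3 - <<'E'
from h import *
c=wrist();cv2.imwrite("pics/w1.png",c["img"])
blobs(c,"orange",(5,120,100),(20,255,255),.015)
blobs(c,"black",(0,0,0),(180,255,60),.015)
go([.51,-.20,.27],1.127)
E
```

```text
clock: 2.12
eef_pos: [0.4659, 0.0941, 0.2686]
ee_rot: [-0.002, 0.077, 0.997, -0.0]
wrist_force: [-2.2, -0.2, 0.2]
opening: 0.0849
finger_force: 0.0
orange [314 254  16  21 262] [321.6 265.5] [0.5891 0.0793 0.015 ]
black [196   0   5  13  35] [197.4   4.5] [ 0.2832 -0.0015  0.015 ]
black [ 426   53  214   31 1725] [546.9  67.3] [0.397  0.3491 0.015 ]
black [346  76 294 166 859] [494.5 142.8] [0.4687 0.2937 0.015 ]
black [315 125  17  21 343] [323.  134.9] [0.4308 0.1047 0.015 ]
black [ 100  127   76  115 3440] [148.2 174.9] [ 0.4452 -0.1012  0.015 ]
black [628 187  12   9  59] [634.7 191.6] [0.5506 0.4549 0.015 ]
black [ 49 204  23  11  57] [ 57.1 208.4] [ 0.468  -0.2196  0.015 ]
black [  0 207   5  91 268] [  1.3 241.7] [ 0.4984 -0.3023  0.015 ]
black [611 210  29  20 313] [627.9 219.8] [0.5852 0.4504 0.015 ]
black [603 213   8   7  35] [606.5 216. ] [0.5764 0.4248 0.015 ]
black [ 47 235  22  11  58] [ 60.3 240.5] [ 0.5078 -0.2305  0.015 ]
black [    0   255   640   145 55050] [358.3 348.4] [0.7182 0.1098 0.015 ]
pos [0.4644 0.0942 0.2697] shift [-0.0899 -0.2838 -0.0004] turn [-0.0014 -0.0038  0.2909] j6 0.21 F [-0.4 -0.  -0.8] open 0.0847 t 2.175
```

View pics/w1.png

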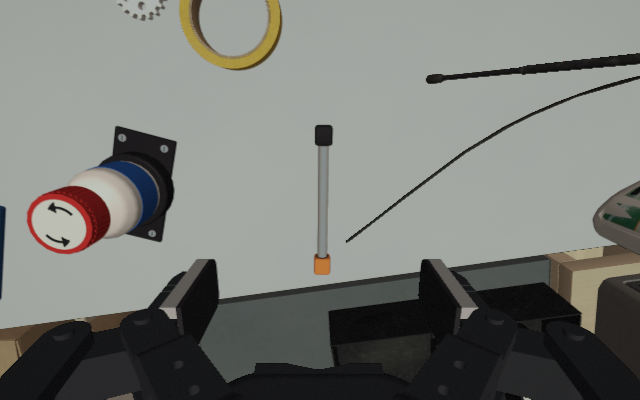

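Converted, -0.06 m is -0.96, -0.01 m is -0.16.

```bash
echo '[[0.085, -0.16, -0.96, 0, 0, 0, 0], [0.085, -0.16, -0.96, 0, 0, 0, 0], [0.085, -0.16, -0.96, 0, 0, 0, 0], [0.085, -0.16, -0.96, 0, 0, 0, 0], [0.085, -0.16, -0.96, 0, 0, 0, 0]]' > next.json && python3 drive.py next.json
echo '[[0.085, -0.16, -0.96, 0, 0, 0, 0], [0.085, -0.16, -0.928, 0, 0, 0, 0], [0.085, 0, 0, 0, 0, 0, 0.145], [0.085, 0, 0, 0, 0, 0, 0.145], [0.085, 0, 0, 0, 0, 0, 0]]' > next.json && python3 drive.py next.json
python3 - <<'E'
from h import *
c=wrist();cv2.imwrite("pics/w2.png",c["img"])
blobs(c,"yellow",(18,120,80),(35,255,255),.072)
go([.51,.092,.27],1.415)
np.savez("w2.npz",**{k:c[k] for k in("K","R","t")})
E
```

```text
clock: 2.8
eef_pos: [0.4668, -0.211, 0.2726]
ee_rot: [0.001, 0.076, 0.997, -0.0]
wrist_force: [1.1, 0.2, 0.4]
opening: 0.0854
finger_force: 0.0
clock: 3.42
eef_pos: [0.4691, -0.3291, 0.2723]
ee_rot: [0.0, 0.219, 0.976, -0.0]
wrist_force: [-1.0, -0.3, 0.2]
opening: 0.0851
finger_force: 0.0
yellow [139  58  26  17 214] [153.   66.2] [ 0.3127 -0.4218  0.072 ]
yellow [316 163  13  12 122] [322.1 168.4] [ 0.4638 -0.3225  0.072 ]
yellow [316 254  12  14  96] [321.2 260.4] [ 0.5539 -0.3658  0.072 ]
pos [ 0.4693 -0.329   0.2723] shift [0.1426 0.3982 0.0021] turn [-0.0003  0.0007 -0.2843] j6 -0.29 F [0.9 0.1 0.5] open 0.0847 t 3.475
```

View pics/w2.png

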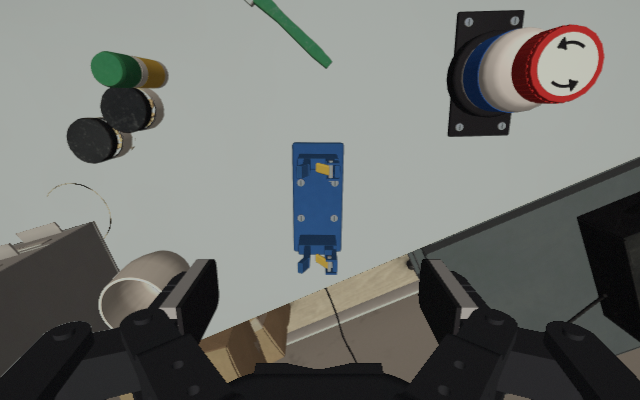

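Run:
```python
from h import *
im=cv2.imread("pics/w2.png");cv2.imwrite("pics/w2z.png",cv2.resize(im[135:283,280:360],None,fx=4,fy=4,interpolation=cv2.INTER_CUBIC))
```

```text
(no output)
```

View pics/w2z.png

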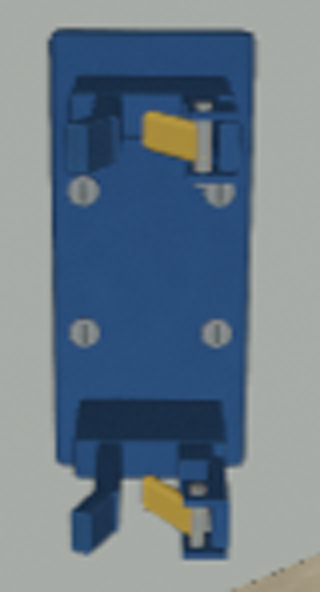

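Run:
```python
from h import *
c=dict(np.load("w2.npz"))
P=[ray(c,(280+u/4,135+v/4),z) for u,v,z in [(52,33,.012),(252,34,.012),(58,463,.012),(244,463,.012),(144,131,.065),(143,495,.065)]]
P=np.array(P);print(P.round(4))
print("centre",P[:4].mean(0),"len",np.linalg.norm(P[0]-P[2]),np.linalg.norm(P[1]-P[3]),"wid",np.linalg.norm(P[0]-P[1]),np.linalg.norm(P[2]-P[3]))
for a,b in((0,2),(1,3),(4,5)):
    d=P[b]-P[a];print(np.arctan2(d[1],d[0]))
d=P[1]-P[0];print(np.arctan2(d[1],d[0])-np.pi/2);print("tips",P[4:].mean(0), np.linalg.norm(P[5]-P[4]))
for n,C,a in (("base",P[:4].mean(0),-.446),):
    x=np.array([np.cos(a),np.sin(a)]);y=np.array([-x[1],x[0]])
    for p in P[4:]:print("tip in clip",(p[:2]-C[:2])@x,(p[:2]-C[:2])@y)
```

```text
[[ 0.4341 -0.3446  0.012 ]
 [ 0.4587 -0.2931  0.012 ]
 [ 0.5547 -0.4024  0.012 ]
 [ 0.5795 -0.3497  0.012 ]
 [ 0.4619 -0.3283  0.065 ]
 [ 0.5527 -0.3717  0.065 ]]
centre [ 0.50674252 -0.34745634  0.012     ] len 0.13366646203501445 0.13338565001036506 wid 0.05708460221438441 0.05822124866193966
-0.4471143275533431
-0.4386017255955144
-0.44486068577478094
-0.44532091144054475
tips [ 0.50730204 -0.35000392  0.065     ] 0.10069246405712445
tip in clip -0.04874248819994987 -0.002114383022631698
tip in clip 0.05194991050591452 -0.001999662690777591
```

Converted, 0.057 m is 0.912, 0.02 m is 0.32.

```bash
echo '[[0.085, 0.32, 0.912, 0, 0, 0, 0], [0.085, 0.32, 0.912, 0, 0, 0, 0], [0.085, 0.32, 0.912, 0, 0, 0, 0], [0.085, 0.32, 0.912, 0, 0, 0, 0], [0.085, 0.32, 0.912, 0, 0, 0, 0]]' > next.json && python3 drive.py next.json
echo '[[0.085, 0.32, 0.912, 0, 0, 0, 0], [0.085, 0.352, 0.912, 0, 0, 0, 0], [0.085, 0, 0, 0.48, 0, 0, -0.142], [0.085, 0, 0, 0.48, 0, 0, -0.142], [0.085, 0, 0, 0.64, 0, 0, 0]]' > next.json && python3 drive.py next.json
python3 - <<'E'
from h import *
c=wrist()
blobs(c,"orange",(5,120,100),(20,255,255),.015)
go([.51,.092,.012],1.4135)
E
```

```text
clock: 4.1
eef_pos: [0.501, -0.027, 0.272]
ee_rot: [0.001, 0.218, 0.976, 0.0]
wrist_force: [0.7, -0.5, 0.8]
opening: 0.0848
finger_force: 0.0
clock: 4.72
eef_pos: [0.5127, 0.0925, 0.172]
ee_rot: [0.002, 0.077, 0.997, 0.0]
wrist_force: [0.2, 0.3, -0.4]
opening: 0.0853
finger_force: 0.0
orange [307 251  20  25 426] [316.5 264.7] [0.5875 0.0794 0.015 ]
orange [504 393  19   7  93] [511.9 396.8] [0.7733 0.2616 0.015 ]
pos [0.5082 0.0921 0.1643] shift [-0.0033  0.0005  0.1522] turn [-0.0021 -0.0096  0.0022] j6 0.2 F [-2.3  0.4 -5.2] open 0.0851 t 4.775
```

```bash
echo '[[0.06, -0.032, 0, 0.8, 0, -0.005, 0], [0.05, -0.016, 0, 0.8, 0, 0, 0], [0.05, 0, 0, 0.56, 0, 0, 0], [0.04, 0, 0, 0.224, 0, 0, 0], [0.04, 0, 0, 0, 0, 0, 0]]' > next.json && python3 drive.py next.json
python3 - <<'E'
from h import *
go([.51,.092,.013],1.4135)
E
```

```text
clock: 5.4
eef_pos: [0.5155, 0.0911, 0.0225]
ee_rot: [0.002, 0.079, 0.997, -0.0]
wrist_force: [0.4, -0.1, 0.0]
opening: 0.04
finger_force: 0.0
pos [0.5155 0.0911 0.0225] shift [ 0.0056 -0.      0.0095] turn [-0.0002  0.0041 -0.0006] j6 0.21 F [ 0.4 -0.1  0. ] open 0.04 t 5.4
```

Converted, 0.0095 m is 0.152, 0.0056 m is 0.0896.

```bash
echo '[[0.03, 0.0896, 0, 0.152, 0, 0.004, 0], [0, 0, 0, 0, 0, 0, 0], [0, 0, 0, 0, 0, 0, 0], [0, 0, 0, 0, 0, 0, 0], [0, 0, 0, 0, 0, 0, 0]]' > next.json && python3 drive.py next.json
python3 - <<'E'
from h import *
go([.51,.092,.013],1.4135)
E
```

```text
clock: 6.02
eef_pos: [0.5111, 0.092, 0.0137]
ee_rot: [0.001, 0.079, 0.997, 0.0]
wrist_force: [-1.2, -0.5, 4.3]
opening: 0.0092
finger_force: 59.0
pos [0.5111 0.092  0.0137] shift [ 0.0011 -0.0002  0.0007] turn [ 0.0003  0.0024 -0.0014] j6 0.21 F [-1.2 -0.5  4.3] open 0.0092 t 6.025
```

Converted, -0.05 m is -0.8, -0.02 m is -0.32.

```bash
echo '[[0, 0, 0, -0.32, 0, 0, 0], [0, 0, 0, -0.8, 0, 0, 0], [0, 0, 0, -0.8, 0, 0, 0], [0, 0, 0, -0.8, 0, 0, 0], [0, 0, 0, -0.32, 0, 0, 0]]' > next.json && python3 drive.py next.json
python3 - <<'E'
from h import *
c=wrist();cv2.imwrite("pics/w3.png",c["img"])
blobs(c,"orange",(5,120,100),(20,255,255),.2)
go([.507,-.349,.2],1.127)
E
```

```text
clock: 6.65
eef_pos: [0.512, 0.092, 0.2067]
ee_rot: [0.004, 0.079, 0.997, 0.0]
wrist_force: [0.2, 0.3, -0.8]
opening: 0.0092
finger_force: 58.8
pos [0.5128 0.092  0.2084] shift [-0.064  -0.4364  0.0083] turn [0.0031 0.0093 0.285 ] j6 0.21 F [1.4 0.5 1.1] open 0.0091 t 6.7
```

View pics/w3.png

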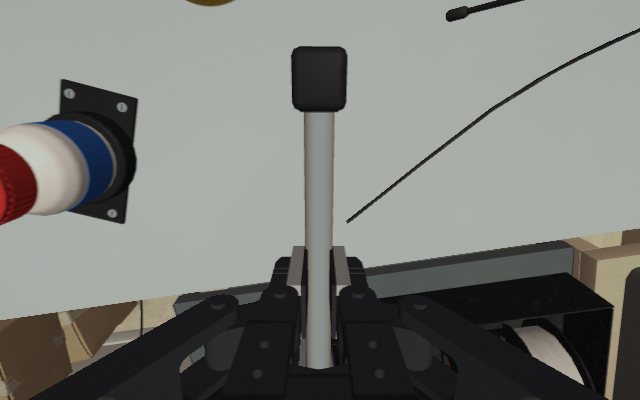

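Converted, -0.06 m is -0.96, -0.008 m is -0.128.

```bash
echo '[[0, -0.128, -0.96, 0, 0, 0, 0], [0, -0.128, -0.96, 0, 0, 0, 0], [0, -0.128, -0.96, 0, 0, 0, 0], [0, -0.128, -0.96, 0, 0, 0, 0], [0, -0.128, -0.96, 0, 0, 0, 0]]' > next.json && python3 drive.py next.json
echo '[[0, -0.128, -0.96, 0, 0, 0, 0], [0, -0.128, -0.96, 0, 0, 0, 0], [0, 0, -0.16, 0, 0, 0.009, 0.143], [0, 0, 0, 0, 0, 0, 0.143], [0, 0, 0, 0, 0, 0, 0]]' > next.json && python3 drive.py next.json
python3 - <<'E'
from h import *
c=manip.capture("wrist");T=c["tool_from_camera"];f=c["K"][0,0]
im=c["img"]
m=(im.max(2)<60)[20:130,270:370]; ys,xs=np.where(m);print("blk px",xs.min()+270,xs.max()+270,ys.min()+20,ys.max()+20,f)
d=np.linalg.solve(c["K"],[319,55,1])
for r in (47,78,110):
    d=T[:3,:3]@np.linalg.solve(c["K"],[319,r,1])
    for z in(-.008,0,.002,.012):
        print(r,z,(T[:3,3]+d*(z-T[2,3])/d[2]).round(4))
go([.507,-.349,.14],1.127)
cv2.imwrite("pics/w4.png",im)
E
```

```text
clock: 7.32
eef_pos: [0.5017, -0.2123, 0.2014]
ee_rot: [-0.0, 0.079, 0.997, 0.0]
wrist_force: [0.8, 0.2, -0.2]
opening: 0.0092
finger_force: 58.8
clock: 7.95
eef_pos: [0.4971, -0.3416, 0.2012]
ee_rot: [-0.005, 0.22, 0.975, 0.001]
wrist_force: [-0.7, 0.4, -0.6]
opening: 0.0091
finger_force: 58.9
blk px 292 346 20 111 343.34176760194305
47 -0.008 [ 0.0898 -0.0001 -0.008 ]
47 0 [ 0.0908 -0.0001  0.    ]
47 0.002 [ 0.0911 -0.0001  0.002 ]
47 0.012 [ 0.0925 -0.0001  0.012 ]
78 -0.008 [ 0.0798 -0.0001 -0.008 ]
78 0 [ 0.0803 -0.0001  0.    ]
78 0.002 [ 0.0804 -0.0001  0.002 ]
78 0.012 [ 0.081 -0.     0.012]
110 -0.008 [ 0.0691 -0.0001 -0.008 ]
110 0 [ 0.0689 -0.      0.    ]
110 0.002 [ 0.0688 -0.      0.002 ]
110 0.012 [ 0.0686 -0.      0.012 ]
pos [ 0.4972 -0.3413  0.2016] shift [-0.0127 -0.0027  0.0615] turn [-0.0012 -0.0096  0.0013] j6 -0.27 F [ 0.9 -0.4 -0.5] open 0.0094 t 8.0
```

View pics/w4.png

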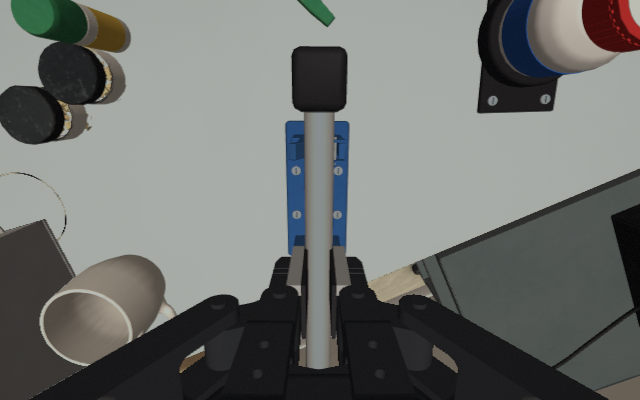

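```bash
echo '[[0, -0.104, -0.016, 0.48, 0, -0.005, 0], [0, -0.104, -0.008, 0.48, 0, -0.005, 0.001], [0, 0, 0, 0.32, 0, 0, 0], [0, 0, 0, 0, 0, 0, 0]]' > next.json && python3 drive.py next.json
python3 - <<'E'
from h import *
c=wrist();cv2.imwrite("pics/w5.png",c["img"])
im=c["img"]; hsv=cv2.cvtColor(im,cv2.COLOR_BGR2HSV);m=cv2.inRange(hsv,np.array((100,120,60)),np.array((125,255,255)))
x=np.array([np.cos(-.444),np.sin(-.444)]);y=np.array([-x[1],x[0]])
p,r,o=pose()
for row in range(120,240,12):
    xs=np.where(m[row,240:400])[0]+240
    if len(xs):
        A=ray(c,(xs.min()-.5,row),.012);B=ray(c,(xs.max()+.5,row),.012)
        print(row,xs.min(),xs.max(),np.linalg.norm(A-B).round(4),"mid rel clip",((A+B)[:2]/2-[.507,-.348]).dot(y).round(4))
go([.507,-.348,.11],1.127)
print("tcp rel clip",(p[:2]-[.507,-.348])@x,(p[:2]-[.507,-.348])@y)
cv2.imwrite("pics/w5z.png",cv2.resize(im[0:260,220:420],None,fx=2.3,fy=2.3,interpolation=cv2.INTER_CUBIC))
E
```

```text
clock: 8.5
eef_pos: [0.507, -0.3467, 0.1199]
ee_rot: [-0.002, 0.22, 0.976, 0.0]
wrist_force: [0.1, 0.4, -0.0]
opening: 0.009
finger_force: 58.9
120 274 358 0.0585 mid rel clip -0.0007
132 275 358 0.0584 mid rel clip -0.0004
144 275 357 0.0582 mid rel clip -0.0007
156 275 357 0.0588 mid rel clip -0.0007
168 276 356 0.058 mid rel clip -0.0007
180 276 356 0.0585 mid rel clip -0.0007
192 277 356 0.0584 mid rel clip -0.0004
204 277 355 0.0583 mid rel clip -0.0007
216 278 355 0.0581 mid rel clip -0.0004
228 278 354 0.058 mid rel clip -0.0007
pos [ 0.5078 -0.3475  0.1217] shift [ 0.0005 -0.0008  0.0117] turn [-0.001  -0.0003 -0.    ] j6 -0.26 F [-0.2  0.2  0.1] open 0.0091 t 8.55
tcp rel clip 0.0005068153706606313 0.0008258681863507491
```

View pics/w5z.png

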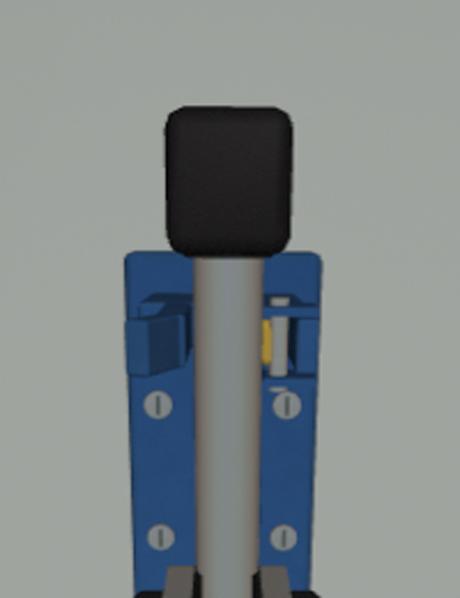

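Converted, 0.012 m is 0.192, 0.015 m is 0.24.

```bash
echo '[[0, 0, -0.0192, 0.192, 0, 0, 0], [0, 0, 0, 0.24, 0, 0, 0], [0, 0, 0, 0.16, 0, 0, 0], [0, 0, 0, 0, 0, 0, 0]]' > next.json && python3 drive.py next.json
python3 - <<'E'
from h import *
go([.5065,-.3485,.055],1.127)
E
```

```text
clock: 9.05
eef_pos: [0.507, -0.3489, 0.084]
ee_rot: [-0.001, 0.221, 0.975, -0.0]
wrist_force: [-0.0, 0.1, 0.1]
opening: 0.0092
finger_force: 58.9
pos [ 0.507  -0.3489  0.084 ] shift [0.0005 0.0002 0.029 ] turn [-0.0008 -0.0009 -0.0019] j6 -0.27 F [-0.   0.1  0.1] open 0.0092 t 9.05
```

```bash
echo '[[0, 0, 0, 0.128, 0, 0, 0], [0, 0, 0, 0.128, 0, 0, 0], [0, 0, 0, 0.128, 0, 0, 0], [0, 0, 0, 0.08, 0, 0, 0], [0, 0, 0, 0, 0, 0, 0]]' > next.json && python3 drive.py next.json
python3 - <<'E'
from h import *
go([.507,-.3485,.055],1.127)
E
```

```text
clock: 9.68
eef_pos: [0.5074, -0.3486, 0.0554]
ee_rot: [-0.0, 0.221, 0.975, 0.0]
wrist_force: [0.4, 0.2, -0.7]
opening: 0.0094
finger_force: 58.9
pos [ 0.5074 -0.3486  0.0554] shift [ 0.0004 -0.0001  0.0004] turn [ 0.     -0.0002 -0.0017] j6 -0.27 F [ 0.4  0.2 -0.7] open 0.0094 t 9.675
```

```bash
echo '[[0, 0, 0, 0.032, 0, 0, 0], [0, 0, 0, 0, 0, 0, 0]]' > next.json && python3 drive.py next.json; echo '[[0, 0, 0, -0.064, 0, 0, 0], [0, 0, 0, 0, 0, 0, 0]]' > next.json && python3 drive.py next.json
```

```text
clock: 9.93
eef_pos: [0.5081, -0.3495, 0.0549]
ee_rot: [0.001, 0.221, 0.975, -0.001]
wrist_force: [-0.8, 0.5, -0.5]
opening: 0.0091
finger_force: 58.9
clock: 10.18
eef_pos: [0.5084, -0.35, 0.0595]
ee_rot: [0.001, 0.221, 0.975, -0.001]
wrist_force: [-0.3, -0.4, -0.4]
opening: 0.009
finger_force: 58.9
```

Converted, 0.004 m is 0.064, 0.001 m is 0.016.

```bash
echo '[[0, 0, 0, 0.064, 0, 0, 0], [0, 0, 0, 0.016, 0, 0, 0], [0, 0, 0, 0, 0, 0, 0]]' > next.json && python3 drive.py next.json
python3 - <<'E'
from h import *
go([.507,-.3485,.055],1.127)
c=manip.capture("side");u,v=proj(c,[.507,-.348,.06]).astype(int);print(u,v)
cv2.imwrite("pics/s1.png",cv2.resize(c["img"][v-50:v+50,u-60:u+60],None,fx=6,fy=6,interpolation=cv2.INTER_CUBIC))
E
```

```text
clock: 10.55
eef_pos: [0.5082, -0.35, 0.0546]
ee_rot: [0.001, 0.221, 0.975, -0.001]
wrist_force: [-1.1, 1.4, 4.3]
opening: 0.009
finger_force: 59.5
pos [ 0.5082 -0.35    0.0546] shift [ 0.0017  0.0008 -0.0004] turn [-0.0019  0.0032 -0.002 ] j6 -0.27 F [-1.1  1.4  4.3] open 0.009 t 10.55
376 251
```

View pics/s1.png

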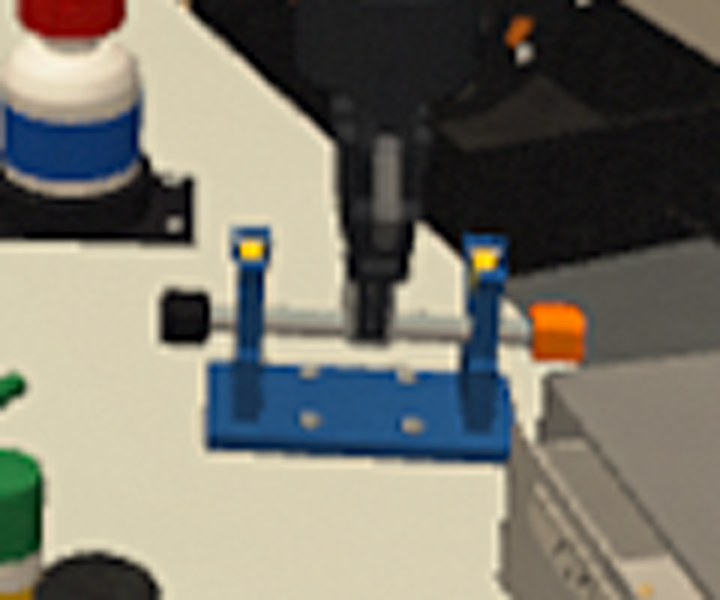

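Wand is down in both forks; the two yellow jaws at crop (250,250) and (485,262) look alike and shut. Releasing.

```bash
echo '[[0.05, 0, 0, 0, 0, 0, 0], [0.05, 0, 0, 0, 0, 0, 0], [0.05, 0, 0, 0, 0, 0, 0], [0.05, 0, 0, 0, 0, 0, 0], [0.05, 0, 0, 0, 0, 0, 0]]' > next.json && python3 drive.py next.json
echo '[[0.05, 0, 0, -0.48, 0, 0, 0], [0.05, 0, 0, -0.96, 0, 0, 0], [0.085, 0, 0, -0.96, 0, 0, 0], [0.085, 0, 0, -0.32, 0, 0, 0], [0.085, 0, 0, 0, 0, 0, 0]]' > next.json && python3 drive.py next.json
python3 - <<'E'
from h import *
c=wrist();cv2.imwrite("pics/w6.png",c["img"])
s=manip.capture("side")["img"][200:300,310:440]
cv2.imwrite("pics/m.png",np.hstack([cv2.resize(s,(520,400)),c["img"][120:320,250:390].repeat(2,0).repeat(2,1)]))
blobs(c,"yellow",(18,120,80),(35,255,255),.072)
t=manip.capture("top");im=t["img"];hsv=cv2.cvtColor(im,cv2.COLOR_BGR2HSV)
m=cv2.inRange(hsv,np.array((0,120,60)),np.array((8,255,255)))|cv2.inRange(hsv,np.array((172,120,60)),np.array((180,255,255)))
k=np.zeros_like(m);k[180:225,310:350]=255
pts=cv2.findNonZero(m&k);e=cv2.minEnclosingCircle(pts);print(e)
P=ray(t,e[0],.13);print(P)
go([P[0],P[1],.2],1.127)
E
```

```text
clock: 11.22
eef_pos: [0.5079, -0.3496, 0.0536]
ee_rot: [0.001, 0.221, 0.975, -0.001]
wrist_force: [0.2, 1.2, -0.3]
opening: 0.0499
finger_force: 0.0
clock: 11.85
eef_pos: [0.5089, -0.3503, 0.2269]
ee_rot: [0.004, 0.221, 0.975, -0.002]
wrist_force: [-0.4, -0.4, -0.2]
opening: 0.0848
finger_force: 0.0
yellow [114   0  25  16 196] [126.4   5.9] [ 0.3212 -0.421   0.072 ]
yellow [319 118  15  12 172] [326.2 123.3] [ 0.4637 -0.3223  0.072 ]
yellow [318 229  15  16 134] [324.9 235.9] [ 0.5535 -0.3657  0.072 ]
((330.0, 198.0), 8.24631118774414)
[ 0.46018024 -0.12228614  0.13      ]
pos [ 0.5071 -0.3488  0.2215] shift [0.1399 0.1841 0.0216] turn [-0.0007 -0.0012 -0.002 ] j6 -0.27 F [-0.2  0.9 -0.2] open 0.0852 t 12.0
```

View pics/m.png

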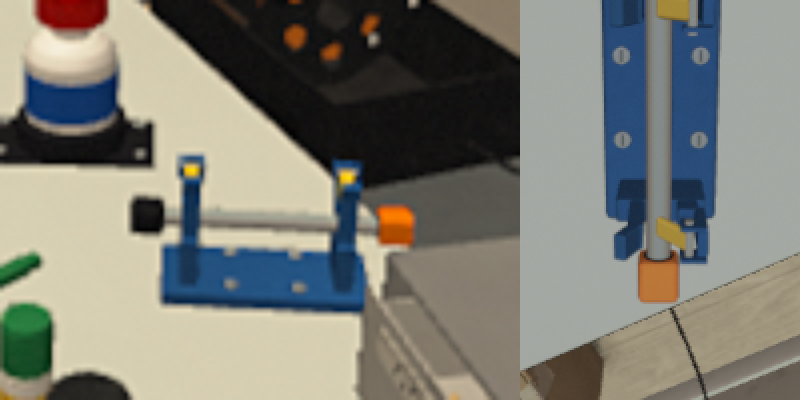

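The rod lies under both jaws: the wand is home. Now the bottle.

Converted, 0.038 m is 0.608, 0.037 m is 0.592.

```bash
echo '[[0.085, 0.608, 0.592, 0, 0, 0, 0], [0.085, 0.608, 0.592, 0, 0, 0, 0], [0.085, 0.608, 0.592, 0, 0, 0, 0], [0.085, 0.608, 0.592, 0, 0, 0, 0], [0.085, 0.608, 0.592, 0, 0, 0, 0]]' > next.json && python3 drive.py next.json
echo '[[0.085, 0, 0, 0, 0, 0, 0], [0.085, 0, 0, 0, 0, 0, 0]]' > next.json && python3 drive.py next.json
python3 - <<'E'
from h import *
c=wrist();hsv=cv2.cvtColor(c["img"],cv2.COLOR_BGR2HSV)
m=cv2.inRange(hsv,np.array((0,130,60)),np.array((8,255,255)))|cv2.inRange(hsv,np.array((172,130,60)),np.array((180,255,255)))
cs,_=cv2.findContours(m,cv2.RETR_CCOMP,cv2.CHAIN_APPROX_NONE)[:2] if False else cv2.findContours(m,cv2.RETR_CCOMP,cv2.CHAIN_APPROX_NONE)
for k in sorted(cs,key=cv2.contourArea)[-2:]:
    e=cv2.fitEllipse(k);P=ray(c,e[0],.136);Q=ray(c,(e[0][0]+e[1][0]/2,e[0][1]),.136)
    print("area",cv2.contourArea(k),e,P.round(4),"r",np.linalg.norm(P-Q).round(4))
    A=np.array([ray(c,q[0],.136)[:2] for q in k],np.float32);print(" circ",cv2.minEnclosingCircle(A))
go([.46,-.122,.2],1.127)
E
```

```text
clock: 12.62
eef_pos: [0.4141, -0.0985, 0.2205]
ee_rot: [-0.001, 0.221, 0.975, -0.001]
wrist_force: [0.9, 0.7, 0.3]
opening: 0.0853
finger_force: 0.0
clock: 12.88
eef_pos: [0.4156, -0.1004, 0.2215]
ee_rot: [-0.0, 0.221, 0.975, -0.001]
wrist_force: [0.4, -0.1, -0.2]
opening: 0.0848
finger_force: 0.0
area 2814.5 ((317.246337890625, 276.1376037597656), (56.640647888183594, 63.32735061645508), 91.06758880615234) [ 0.4586 -0.1221  0.136 ] r 0.0202
 circ ((0.4591172933578491, -0.12247216701507568), 0.023093752562999725)
area 4616.0 ((317.2632751464844, 268.9647521972656), (73.8895034790039, 79.5789794921875), 0.26217254996299744) [ 0.4535 -0.1196  0.136 ] r 0.0262
 circ ((0.4540986120700836, -0.1202087476849556), 0.03130248934030533)
pos [ 0.4159 -0.1009  0.2218] shift [-0.0489  0.      0.0218] turn [-0.0021  0.0004 -0.0024] j6 0.05 F [-0.7 -0.9 -0.3] open 0.0846 t 12.925
```

Converted, 0.04 m is 0.64, -0.024 m is -0.384.

```bash
echo '[[0.085, -0.384, 0, 0, 0, 0, 0], [0.085, -0.384, 0, 0, 0, 0, -0.002], [0.085, 0, 0, 0.64, 0, 0, 0], [0.085, 0, 0, 0.64, 0, 0, 0], [0.085, 0, 0, 0, 0, 0, 0]]' > next.json && python3 drive.py next.json
python3 - <<'E'
from h import *
go([.459,-.122,.116],1.127)
E
```

```text
clock: 13.55
eef_pos: [0.4565, -0.1212, 0.1384]
ee_rot: [-0.004, 0.221, 0.975, -0.0]
wrist_force: [-0.8, -0.2, 0.8]
opening: 0.0854
finger_force: 0.0
pos [ 0.4565 -0.1212  0.1384] shift [-0.0028  0.0004  0.0224] turn [-0.0023 -0.0079 -0.0019] j6 0.05 F [-0.8 -0.2  0.8] open 0.0854 t 13.55
```

```bash
echo '[[0.085, -0.04, 0, 0.352, 0, -0.008, 0], [0.085, 0, 0, 0, 0, 0, 0], [0.085, 0, 0, 0, 0, 0, 0]]' > next.json && python3 drive.py next.json
echo '[[0.04, 0, 0, 0, 0, 0, 0], [0.04, 0, 0, 0, 0, 0, 0], [0, 0, 0, 0, 0, 0, 0], [0, 0, 0, 0, 0, 0, 0], [0, 0, 0, 0, 0, 0, 0]]' > next.json && python3 drive.py next.json
python3 - <<'E'
from h import *
go([.459,-.122,.116],1.127)
E
```

```text
clock: 13.92
eef_pos: [0.4627, -0.1232, 0.123]
ee_rot: [0.006, 0.22, 0.975, -0.002]
wrist_force: [0.2, -0.7, -0.5]
opening: 0.0848
finger_force: 0.0
clock: 14.55
eef_pos: [0.4624, -0.1231, 0.1231]
ee_rot: [0.006, 0.22, 0.975, -0.003]
wrist_force: [-1.5, 0.0, 5.9]
opening: 0.0525
finger_force: 61.6
pos [ 0.4624 -0.1231  0.1231] shift [ 0.0036 -0.0004  0.007 ] turn [-0.0025  0.0128 -0.    ] j6 0.05 F [-1.5  0.   5.9] open 0.0525 t 14.55
```

Converted, 0.005 m is 0.08, 0.003 m is 0.048.

```bash
echo '[[0.08, 0, 0, 0, 0, 0, 0], [0.08, 0, 0, 0, 0, 0, 0], [0.08, 0.048, 0, 0.08, 0, 0.012, 0], [0.08, 0, 0, 0, 0, 0, 0], [0.08, 0, 0, 0, 0, 0, 0]]' > next.json && python3 drive.py next.json
python3 - <<'E'
from h import *
go([.459,-.122,.117],1.127)
E
```

```text
clock: 15.18
eef_pos: [0.4589, -0.1211, 0.1158]
ee_rot: [-0.001, 0.22, 0.975, -0.001]
wrist_force: [-0.2, -0.8, 0.1]
opening: 0.0799
finger_force: 0.0
pos [ 0.4589 -0.1211  0.1158] shift [-0.0004 -0.0008 -0.0012] turn [-0.0016 -0.0025  0.0001] j6 0.05 F [-0.2 -0.8  0.1] open 0.0799 t 15.175
```

Converted, -0.0008 m is -0.0128.

```bash
echo '[[0.04, 0, -0.0128, 0, 0, 0, 0], [0.04, 0, 0, 0, 0, 0, 0], [0, 0, 0, 0, 0, 0, 0], [0, 0, 0, 0, 0, 0, 0], [0, 0, 0, 0, 0, 0, 0]]' > next.json && python3 drive.py next.json
echo '[[0, 0, 0, 0.048, 0, 0, 0], [0, 0, 0, 0.048, 0, 0, 0], [0, 0, 0, 0, 0, 0, 0]]' > next.json && python3 drive.py next.json
python3 - <<'E'
from h import *
go([.459,-.122,.11],1.127)
E
```

```text
clock: 15.8
eef_pos: [0.4589, -0.1219, 0.1168]
ee_rot: [-0.001, 0.22, 0.975, -0.001]
wrist_force: [-2.5, 1.1, 5.4]
opening: 0.0533
finger_force: 62.8
clock: 16.18
eef_pos: [0.459, -0.1219, 0.1116]
ee_rot: [-0.0, 0.22, 0.975, -0.001]
wrist_force: [-3.2, 2.1, 9.6]
opening: 0.0533
finger_force: 63.3
pos [ 0.459  -0.1219  0.1116] shift [-0.     -0.0001  0.0016] turn [-0.0014 -0.0006  0.0001] j6 0.04 F [-3.2  2.1  9.6] open 0.0533 t 16.175
```

```bash
echo '[[0, 0, 0, 0.016, 0, 0, 0], [0, 0, 0, 0, 0, 0, 0], [0, 0, 0, 0, 0, 0, 0]]' > next.json && python3 drive.py next.json
echo '[[0, 0, 0, 0, 0, 0, -0.17], [0, 0, 0, 0, 0, 0, -0.17], [0, 0, 0, 0, 0, 0, 0]]' > next.json && python3 drive.py next.json
python3 - <<'E'
from h import *
go([.459,-.122,.1105],1.127+1.05)
E
```

```text
clock: 16.55
eef_pos: [0.4591, -0.1219, 0.1109]
ee_rot: [-0.0, 0.22, 0.975, -0.001]
wrist_force: [-3.1, 3.2, 9.9]
opening: 0.0536
finger_force: 63.3
clock: 16.92
eef_pos: [0.4602, -0.1224, 0.1114]
ee_rot: [0.001, 0.051, 0.999, -0.001]
wrist_force: [-1.4, 2.0, 9.2]
opening: 0.053
finger_force: 63.3
pos [ 0.4602 -0.1224  0.1114] shift [0.0012 0.0003 0.0009] turn [-0.0026  0.0011 -0.7089] j6 -0.3 F [-1.4  2.   9.2] open 0.053 t 16.925
```

Converted, 0.001 m is 0.016, 0.0006 m is 0.0096.

```bash
echo '[[0, 0.016, 0, 0.0096, 0, 0, -0.17], [0, 0, 0, 0, 0, 0, -0.17], [0, 0, 0, 0, 0, 0, -0.17], [0, 0, 0, 0, 0, 0, -0.17], [0, 0, 0, 0, 0, 0, 0]]' > next.json && python3 drive.py next.json
python3 - <<'E'
from h import *
go([.459,-.122,.1105],1.127+1.05);print(pose()[2]["torque"])
E
```

```text
clock: 17.55
eef_pos: [0.4602, -0.1228, 0.1113]
ee_rot: [0.001, -0.285, 0.959, -0.002]
wrist_force: [0.2, 0.2, 10.2]
opening: 0.0532
finger_force: 63.2
pos [ 0.4602 -0.1228  0.1113] shift [0.0006 0.0013 0.0008] turn [-0.0048  0.0014 -0.0289] j6 -0.98 F [ 0.2  0.2 10.2] open 0.0532 t 17.55
[0.12891635 0.00789251 0.03576299]
```

Converted, -0.004 m is -0.064.

```bash
echo '[[0, 0, 0, -0.064, 0, 0, -0.02], [0, 0, 0, -0.064, 0, 0, 0], [0, 0, 0, -0.064, 0, 0, 0], [0, 0, 0, 0, 0, 0, 0]]' > next.json && python3 drive.py next.json
python3 - <<'E'
from h import *
go([.459,-.122,.21],1.127+1.05)
E
```

```text
clock: 18.05
eef_pos: [0.4573, -0.1218, 0.1199]
ee_rot: [-0.002, -0.294, 0.956, 0.0]
wrist_force: [-0.4, -0.4, -1.0]
opening: 0.0532
finger_force: 63.0
pos [ 0.4573 -0.1218  0.1199] shift [-0.001  -0.001  -0.0901] turn [ 0.0017 -0.0033 -0.0101] j6 -1.0 F [-0.4 -0.4 -1. ] open 0.0532 t 18.05
```

The manual's scale: shifts go in shares of 62.5 mm. Converting my numbers, -0.03 m is -0.48, -0.02 m is -0.32.

```bash
echo '[[0, 0, 0, -0.16, 0, 0, 0], [0, 0, 0, -0.32, 0, 0, 0], [0, -0.016, -0.016, -0.48, 0, 0, 0], [0, 0, 0, -0.48, 0, 0, 0], [0, 0, 0, 0, 0, 0, 0]]' > next.json && python3 drive.py next.json
echo '[[0, 0, 0, 0, 0, 0, 0], [0, 0, 0, 0, 0, 0, 0]]' > next.json && python3 drive.py next.json
python3 - <<'E'
from h import *
c=manip.capture("side");t=manip.capture("top")
go([.459,-.122,.21],1.127+1.05)
for n,c in(("side",c),("top",t)):
    u,v=proj(c,[.459,-.122,.215]).astype(int);print(n,"expect cap px",u,v,"rest px",proj(c,[.459,-.122,.123]).astype(int))
    hsv=cv2.cvtColor(c["img"],cv2.COLOR_BGR2HSV);m=cv2.inRange(hsv,np.array((0,130,60)),np.array((6,255,255)))|cv2.inRange(hsv,np.array((174,130,60)),np.array((180,255,255)))
    k=np.zeros_like(m);k[v-30:v+50,u-30:u+30]=255
    print(cv2.boundingRect(cv2.findNonZero(m&k)))
t=dict(t);blobs(t,"yellow",(20,120,100),(35,255,255),.08,5)
E
```

```text
clock: 18.68
eef_pos: [0.4607, -0.1226, 0.2135]
ee_rot: [0.001, -0.294, 0.956, -0.002]
wrist_force: [-0.0, -0.0, -1.3]
opening: 0.0529
finger_force: 64.3
clock: 18.92
eef_pos: [0.4585, -0.1216, 0.2088]
ee_rot: [-0.002, -0.294, 0.956, 0.001]
wrist_force: [-0.6, 0.5, -0.1]
opening: 0.0529
finger_force: 64.3
pos [ 0.4586 -0.1217  0.2091] shift [-0.0002 -0.0005 -0.0009] turn [ 0.0031 -0.0038 -0.01  ] j6 -1.0 F [ 0.4  1.1 -0.6] open 0.0535 t 19.025
side expect cap px 327 170 rest px [327 199]
(318, 164, 16, 15)
top expect cap px 330 193 rest px [329 198]
(0, 0, 0, 0)
yellow [396 172   3   4   8] [396.9 173.8] [ 0.5542 -0.3649  0.08  ]
yellow [385 197   3   4   7] [385.7 198.6] [ 0.4641 -0.3215  0.08  ]
```

```bash
echo '[[0, 0, 0, 0, 0, 0, 0], [0, 0, 0, 0, 0, 0, 0], [0, 0, 0, 0, 0, 0, 0], [0, 0, 0, 0, 0, 0, 0]]' > next.json && python3 drive.py next.json; python3 -c "
from rig import manip
print(manip.finish_job())"
```

```text
clock: 19.52
eef_pos: [0.4594, -0.122, 0.2106]
ee_rot: [-0.001, -0.294, 0.956, -0.0]
wrist_force: [-0.9, -0.4, -1.6]
opening: 0.0534
finger_force: 64.3
the job is handed in; nothing more can be done
None
```

The job is handed in at 19.5 s with no verdict returned: the wand is seated in the clip with both jaws shut, and the cap is twisted free and held upright about 8 cm above the bottle's mouth, but I viewed 11 pictures against your limit of 10.

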